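Kit two spindle stands with machined parts in assembly order

TASK

Load the five loose machined parts onto the two spindle stands, threaded over the posts in assembly order: on the square-footed stand the flange first, then the large gear, then the tall sleeve on top; on the round-footed stand the small gear first, then the flat ring on top. Lower each part until it sits flat, bosses upward, on what is below it, without letting it drop down the post, and leave the bottle, the wrench and the blue bin where they are.

Things in the scene. Friction and masses are not known exactly. Their poses are not given: they have to be found in the camera images.
- flange: Flange: smooth round disc 86 mm across and 8 mm thick with a ring of six small dark bolt holes, and on top of it a boss 44 mm across and 14 mm tall (22 mm in all), the part to grip; about 0.4 kg; plain steel, 26 mm bore right through; origin at the centre of its underside, z up along the bore; lies flat on the table at the start, boss up.
- large_gear: Large gear: toothed disc 76 mm across the teeth and 10 mm thick, with a boss on top 44 mm across and 12 mm tall (22 mm in all), the part to grip; about 0.36 kg; plain steel, 26 mm bore right through; origin at the centre of its underside, z up along the bore; lies flat on the table at the start, boss up.
- sleeve: Tall sleeve: plain tube 38 mm across and 32 mm tall; about 0.15 kg; plain steel, 26 mm bore right through; origin at the centre of its underside, z up along the bore; stands upright on the table at the start.
- small_gear: Small gear: toothed disc 54 mm across the teeth and 12 mm thick, with a boss on top 40 mm across and 12 mm tall (24 mm in all), the part to grip; about 0.2 kg; plain steel, 26 mm bore right through; origin at the centre of its underside, z up along the bore; lies flat on the table at the start, boss up.
- ring: Flat ring: plain, no teeth and no boss, 62 mm across and 16 mm tall; about 0.3 kg; plain steel, 26 mm bore right through; origin at the centre of its underside, z up along the bore; lies flat on the table at the start.
- square_stand: Square-footed spindle stand, bolted down: dark steel foot 90 x 90 mm, 10 mm thick, with an upright steel post of 14 mm diameter at its centre whose top is 66 mm above the table (the top 10 mm tapers to 4 mm). Origin: centre of the foot's underside, on the table, z up. Undersides of the seated parts end, above the table, at 10 (flange), 32 (large gear) and 54 mm (sleeve).
- round_stand: Round-footed spindle stand, bolted down: dark steel foot 84 mm across, 10 mm thick, with an upright steel post of 14 mm diameter at its centre whose top is 50 mm above the table (the top 10 mm tapers to 4 mm). Origin: centre of the foot's underside, on the table, z up. Undersides of the seated parts end, above the table, at 10 (small gear) and 34 mm (ring).
- bottle: Bystander: orange oil bottle, 56 mm across and 130 mm tall, upright at the right-hand side. Origin at the centre of its underside.
- wrench: Bystander: steel wrench 190 mm long lying beyond the work, on the far side of the table. Origin under its middle, x along its length.
- bin: Bystander: open blue plastic bin 150 x 100 mm and 60 mm tall at the left-hand side. Origin at the centre of its underside.
Things that resemble listed ones, but are neither listed nor needed, are in the scene too. What is shaped like the small_gear but pink or red is not meant.

How it is judged (in metres and radians):
At the end, for the whole second after the job is handed in: Square stand from the bottom: flange, large gear, sleeve; round stand: small gear, ring. Each within 4 mm of its seated height, 10 mm of the post axis and 0.1 rad of upright (boss up), at rest. Bottle, wrench and bin within 30 mm of where they were (z of flange in the frame of square_stand between 0.006 and 0.014 m and horizontal distance between each of flange, large_gear, sleeve and square_stand below 0.01 m and angle between each of flange, large_gear, sleeve, small_gear, ring's own z axis and vertical below 0.1 rad and linear speed of each of flange, large_gear, sleeve, small_gear, ring below 0.02 m/s and angular speed of each of flange, large_gear, sleeve, small_gear, ring below 0.2 rad/s and z of large_gear in the frame of square_stand between 0.028 and 0.036 m and z of sleeve in the frame of square_stand between 0.05 and 0.058 m and z of small_gear in the frame of round_stand between 0.006 and 0.014 m and horizontal distance between each of small_gear, ring and round_stand below 0.01 m and z of ring in the frame of round_stand between 0.03 and 0.038 m and distance of each of bottle, wrench, bin from where it was at the start of the episode below 0.03 m); the robot touches nothing.
It fails at once if a part is let go and drops down the post (falling faster than 0.4 m/s while still more than 20 mm above its seat) ((horizontal distance between flange and square_stand below 0.03 m and z of flange in the frame of square_stand above 0.03 m and contact force between flange and the fingers below 0.01 N and linear speed of flange above 0.4 m/s) or (horizontal distance between large_gear and square_stand below 0.03 m and z of large_gear in the frame of square_stand above 0.052 m and contact force between large_gear and the fingers below 0.01 N and linear speed of large_gear above 0.4 m/s) or (horizontal distance between sleeve and square_stand below 0.03 m and z of sleeve in the frame of square_stand above 0.074 m and contact force between sleeve and the fingers below 0.01 N and linear speed of sleeve above 0.4 m/s) or (horizontal distance between small_gear and round_stand below 0.03 m and z of small_gear in the frame of round_stand above 0.03 m and contact force between small_gear and the fingers below 0.01 N and linear speed of small_gear above 0.4 m/s) or (horizontal distance between ring and round_stand below 0.03 m and z of ring in the frame of round_stand above 0.054 m and contact force between ring and the fingers below 0.01 N and linear speed of ring above 0.4 m/s)).
It fails at once if the bottle, wrench or bin is moved more than 30 mm, or the bottle is tipped over (distance of any of bottle, wrench, bin from where it was at the start of the episode above 0.03 m or angle between bottle's own z axis and vertical above 0.5 rad).
It also fails if it takes over 128 s, if anything falls off the work surface, if the arm or the gripper's body presses on something with over 40 N, if the wrist force passes 120 N, or if a joint passes its speed limit or range.

ROBOT

A 7-joint arm with a two-finger parallel gripper is mounted at the origin on the work surface. World frame = base frame: x ahead of the robot, y to its left, z up, the work surface at z = 0. Lengths are in m, angles in degrees, forces in N, time in s.
With the tool pointing down it reaches from about 0.425 to 0.95 m from the base axis. Payload 16.7 kg.
Tool frame: the origin (TCP) lies at the very end of the fingers, on their centre line; the grasp point (between the pads) lies manip.hold_point_z behind it (manip.hold_point_z is the distance from the TCP to the grasp point, in m); z points along the fingers, y is the line along which they close (so a half turn about z gives the same grasp; the last joint's range is limited). The gripper opens to 94 mm and grips with 3 to 60 N. Pads are 16 mm wide; open, the fingers measure 119 mm over their backs; the gripper's body (75 mm by 177 mm) begins 78 mm behind the grasp point.
Start: joints at [-77.149, 24.414, 4.234, 92.017, -1.954, 63.644, -3.845], TCP at [0.246, 0.628, 0.205] pointing down, gripper open.
Joint ranges: [-163.25, 163.25], [-28.42, 122.38], [-70.27, 78.77], [12.13, 141.07], [-58.53, 238.53], [9.26, 117.41], [-156.51, 156.51]. Speed limits (degrees/s): [108.29, 108.29, 136.94, 136.94, 172.46, 172.46, 172.46].

INTERFACE

Orientations are given as a 3x3 rotation matrix whose columns are the frame's x, y, z axes.
In Python, from workcell import manip gives the robot as it stands. Calls block until the motion is done:
- manip.move_pose(position, orientation): joint-space move of the TCP to a pose.
- manip.move_l(position, attitude=None, feed=0.15, guard=None): straight line of the TCP; attitude=None keeps the orientation; feed is the mean speed in m/s. With guard (N) it stops when the force on the tool has changed by that much, and returns True; else False.
- manip.set_joints(angles): joint-space move.
- manip.command_gripper(opening): finger opening in m; the grip force is fixed at half the most; returns when the fingers have stopped.
- manip.pause(seconds).
- manip.solve_ik(position, orientation): joint angles nearest the present ones, or None.
- manip.snapshot(name): name is "scene" or "top" or "wrist"; returns a dict with "frame" (400x640x3 uint8, red, green, blue), "fovy" (degrees; the focal length in pixels is half the picture's height over the tangent of half this angle, whatever the lens; pixels are square), "cx", "cy" (the principal point, pixels), "dist_coeffs" ([k1, k2, p1, p2, k3] as OpenCV has them; the pictures are not rectified), "rvec" (rotation vector, rad) and "tvec" (3), from world to camera coordinates, as OpenCV has them. Camera axes: x right, y down, z forward; pixel columns grow to the right and rows downward; lengths in m; the calibration is good to about 2 mm. A picture is of the moment at which its call begins. There is no depth.
A pose or a line that the arm cannot do raises manip.PlanningError and nothing moves.
- manip.finish_job(): hands the job in; it is judged then, once.
Readings, each from a call of its own:
- manip.read_time(): time.
- manip.read_joints(): joint angles.
- manip.read_dq(): joint speeds.
- manip.read_effort(): joint torques, N m.
- manip.read_tool_pos(): TCP position.
- manip.read_tcp_rot(): TCP orientation.
- manip.read_wrist_force(): force on the tool from outside, world axes, zero at the start.
- manip.read_wrist_torque(): the same for the moment, N m.
- manip.read_grip_width(): finger opening in m.
- manip.read_grip_force(): force on a finger pad.
Only numpy, scipy, OpenCV 4.12 (cv2) and the standard library are available. Lean on these libraries where they do the work, as an engineer would, in place of code of your own. Each camera call takes 0.05 s, during which the arm holds its last target. There are 200 camera calls.

## Working session

There is one attempt and no reset: what is moved stays moved. The work goes in short steps, each a Python script; the robot and the scene stay as the last script left them, time stands still between calls to the robot, and variables do not carry over. Pictures are saved under pics/ and viewed, at most 14 in all, crops included, and the job is handed in when it is done.

```bash
ls; mkdir -p pics; python3 - <<'E'
from workcell import manip
import cv2
for n in("scene","top"):
    s=manip.snapshot(n); cv2.imwrite(f"pics/{n}0.png",s["frame"][:,:,::-1])
    print(n,s["fovy"],s["cx"],s["cy"],s["dist_coeffs"],s["rvec"],s["tvec"])
print(manip.hold_point_z,manip.read_time(),manip.read_tcp_rot(),manip.read_grip_width())
E
```

```text
pics
scene 47.540867831239076 320.2277564415466 194.68079581765454 [-0.12344523  0.          0.          0.          0.        ] [ 0.97891891  2.57993316 -0.92324201] [ 0.41798193 -0.26238679  1.69981026]
top 57.11640459209485 314.06591042470234 200.401247749018 [0.02557864 0.         0.         0.         0.        ] [ 2.17490689 -2.22182718  0.03600624] [0.01537584 0.56395332 1.25727186]
0.0188 0.1 [[-9.30936254e-01  3.65181526e-01 -3.79949403e-04]
 [ 3.65181719e-01  9.30935579e-01 -1.12242941e-03]
 [-5.61820683e-05 -1.18366081e-03 -9.99999298e-01]] 0.09370096177192837
```

View pics/scene0.png

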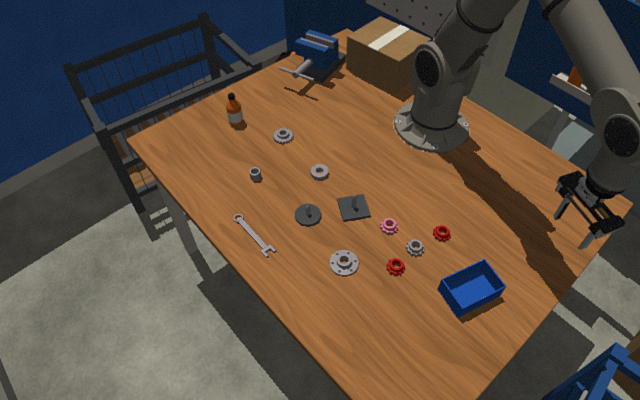

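View pics/top0.png

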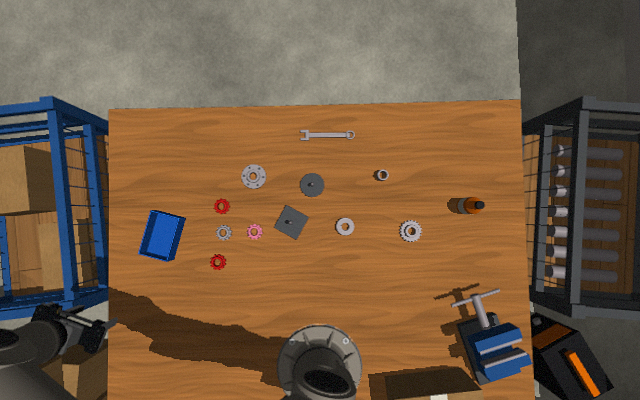

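Both views show everything. In the top view the flange is at (253,177), the large gear at (410,231), the sleeve at (382,175), the grey small gear at (223,232) and the ring at (345,227). The square stand is at (291,222) and the round stand at (312,185). I'll enlarge these to read positions.

```bash
python3 - <<'E'
import cv2,numpy as np
P={"top":[(253,177),(410,231),(382,175),(223,232),(345,227),(291,222),(312,185)],"scene":[(344,262),(284,135),(255,174),(415,247),(319,172),(354,207),(308,214)]}
for n,L in P.items():
    im=cv2.imread(f"pics/{n}0.png"); T=[]
    for x,y in L:
        t=cv2.resize(im[y-20:y+20,x-20:x+20],(200,200),interpolation=cv2.INTER_CUBIC)
        for k in range(0,200,25):
            L_=10 if k==100 else 4
            cv2.line(t,(k,0),(k,L_),(0,255,255));cv2.line(t,(0,k),(L_,k),(0,255,255))
        cv2.rectangle(t,(0,0),(199,199),(0,0,0));T.append(t)
    T.append(T[0]*0)
    cv2.imwrite(f"pics/{n}m.png",np.vstack([np.hstack(T[:4]),np.hstack(T[4:])]))
E
```

```text
(no output)
```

View pics/topm.png

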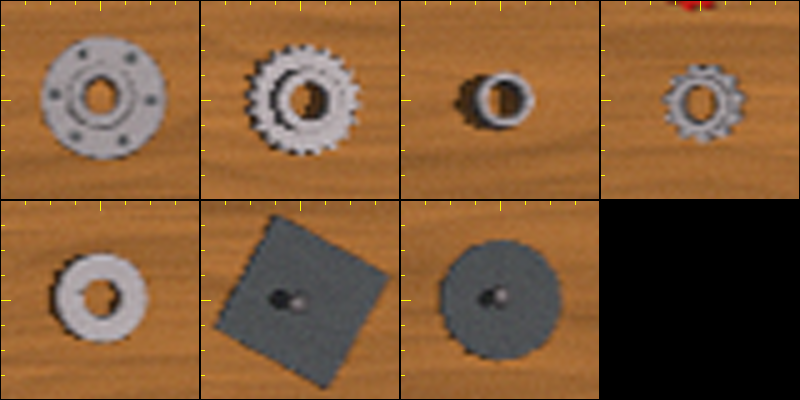

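View pics/scenem.png

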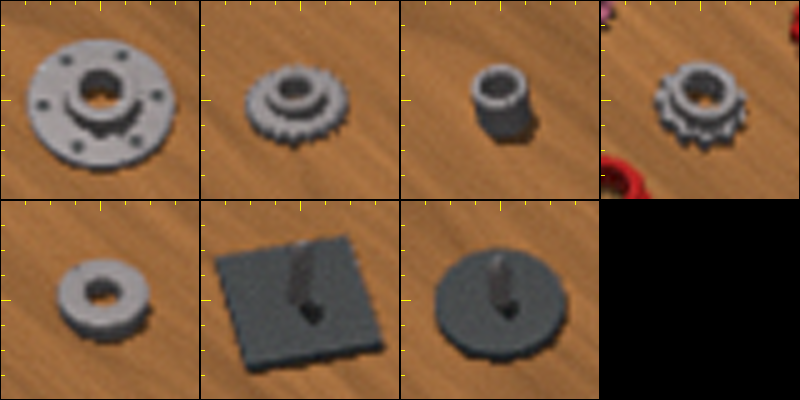

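The top montage gives the disc and foot centres and the scene montage gives the bore and foot centres. All of them lie within about 5 tile px (1 image px) of the crop centres. I'll triangulate both views for consistency.

```bash
python3 - <<'E'
from workcell import manip
import cv2,numpy as np
P={"top":[(253,177),(410,231),(382,175),(223,232),(345,227),(291,222),(312,185)],"scene":[(344,262),(284,135),(255,174),(415,247),(319,172),(354,207),(308,214)]}
T={"top":[(104,98,.008),(102,100,.010),(105,101,.032),(104,104,.012),(103,98,.016),(101,101,.01),(100.5,100.5,.01)],
"scene":[(101,102,.008),(95,88,.022),(100,87,.032),(105,88,.024),(102,91,.016),(99,102,.01),(100.5,101,.01)]}
def px2w(s,uv,z):
    f=200/np.tan(np.radians(s["fovy"]/2));K=np.array([[f,0,s["cx"]],[0,f,s["cy"]],[0,0,1]])
    n=cv2.undistortPoints(np.array([[uv]],float),K,np.array(s["dist_coeffs"],float)).ravel()
    R=cv2.Rodrigues(np.array(s["rvec"],float))[0];c=-R.T@np.array(s["tvec"],float).ravel();d=R.T@np.r_[n,1]
    return (c+d*(z-c[2])/d[2])[:2]
S={n:manip.snapshot(n) for n in P}
names="flange large_gear sleeve small_gear ring square round".split()
for i,k in enumerate(names):
    r=[px2w(S[n],[P[n][i][j]-20+(T[n][i][j]+.5)/5-.5 for j in(0,1)],T[n][i][2]) for n in P]
    print(k,np.round(r,4).tolist(),np.round(np.mean(r,0),4))
for k,p in(("pink",(255,231)),("redU",(222,206)),("redD",(218,262)),("bottle_base",(458,205))): print(k,px2w(S["top"],p,.01))
E
```

```text
flange [[0.6528, 0.212], [0.6565, 0.2162]] [0.6546 0.2141]
large_gear [[0.4535, -0.3235], [0.4557, -0.3221]] [ 0.4546 -0.3228]
sleeve [[0.6453, -0.2313], [0.6493, -0.2274]] [ 0.6473 -0.2294]
small_gear [[0.4608, 0.3172], [0.4633, 0.3207]] [0.462 0.319]
ring [[0.4732, -0.1015], [0.4757, -0.0987]] [ 0.4745 -0.1001]
square [[0.4921, 0.0851], [0.4961, 0.0901]] [0.4941 0.0876]
round [[0.6187, 0.0104], [0.6221, 0.0139]] [0.6204 0.0121]
pink [0.46311691 0.2089775 ]
redU [0.55167992 0.32158317]
redD [0.35988498 0.33724737]
bottle_base [ 0.53780847 -0.48996164]
```

Both views agree to a constant offset of about 3 mm, so I'll use the means. I'll start with the flange.

```bash
cat >h.py <<'E'
from workcell import manip
import numpy as np,cv2
POS=dict(flange=(.6546,.2141),large_gear=(.4546,-.3228),sleeve=(.6473,-.2294),small_gear=(.462,.319),ring=(.4745,-.1001))
SQ=(.4941,.0876);RD=(.6204,.0121)
# tool height above underside, grip diameter, stand, seat z, post top
G=dict(flange=(.011,.044,SQ,.010,.066),large_gear=(.013,.044,SQ,.032,.066),sleeve=(.008,.038,SQ,.054,.066),
       small_gear=(.015,.040,RD,.010,.050),ring=(.003,.062,RD,.034,.050))
H=.16
def rot(p):
    y=np.r_[np.array(p)/np.hypot(*p),0];z=np.array([0,0,-1.]);return np.column_stack([np.cross(y,z),y,z])
def st(m): print(m,"t %.1f"%manip.read_time(),"tcp",np.round(manip.read_tool_pos(),4),"w %.4f"%manip.read_grip_width(),"gf %.1f"%manip.read_grip_force(),"F",np.round(manip.read_wrist_force(),1))
def pick(k):
    dz,d=G[k][:2];p=POS[k]
    manip.move_pose([*p,H],rot(p)); manip.command_gripper(d+.02)
    manip.move_l([*p,dz+.03],feed=.2); hit=manip.move_l([*p,dz],feed=.05,guard=15)
    if hit: st("HIT"); raise SystemExit
    manip.command_gripper(d-.01); st(k+" gripped")
    manip.move_l([*p,H],feed=.2); st("lifted")
def carry(k,off=(0,0)):
    dz,d,s,seat,top=G[k];s=np.array(s)+off
    manip.move_pose([*s,H],rot(s)); st("over")
def place(k,off=(0,0)):
    dz,d,s,seat,top=G[k];s=np.array(s)+off
    manip.move_l([*s,top+.006+dz],feed=.15)
    hit=manip.move_l([*s,seat+.008+dz],feed=.05,guard=10)
    if hit: st("EARLY CONTACT"); raise SystemExit
    print("seat hit",manip.move_l([*s,seat-.003+dz],feed=.015,guard=6)); st("seated at %.4f"%(manip.read_tool_pos()[2]-dz))
def release(k):
    dz,d,s,seat,top=G[k];manip.command_gripper(d+.02);q=manip.read_tool_pos()
    manip.move_l([q[0],q[1],q[2]+.03],feed=.06);manip.move_l([q[0],q[1],max(H,q[2]+.04)],feed=.25); st("released")
def pic(n,name): cv2.imwrite(f"pics/{name}.png",manip.snapshot(n)["frame"][:,:,::-1])
E
python3 - <<'E'
from h import *
pick("flange"); carry("flange"); pic("wrist","w1"); pic("top","t1")
E
```

```text
flange gripped t 4.9 tcp [0.6549 0.2142 0.0113] w 0.0422 gf 30.0 F [0.8 0.8 2.1]
lifted t 5.8 tcp [0.6538 0.214  0.1586] w 0.0427 gf 30.0 F [-0.3  0.2 -5. ]
over t 6.6 tcp [0.4942 0.0878 0.1599] w 0.0427 gf 30.0 F [ 0.2  0.5 -3.7]
```

View pics/w1.png

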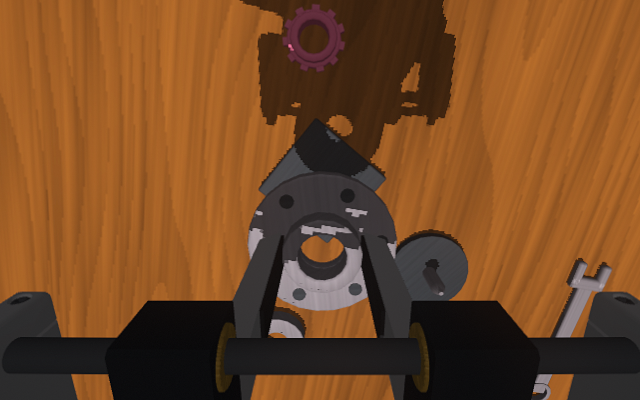

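The wrist view shows the flange held level, with its bore at about (322,249). The square foot lies under it, and the round foot is at (432,264). I'll check the offsets with the wrist calibration.

```bash
cat >>h.py <<'E'
def px2w(s,uv,z):
    f=200/np.tan(np.radians(s["fovy"]/2));K=np.array([[f,0,s["cx"]],[0,f,s["cy"]],[0,0,1]])
    n=cv2.undistortPoints(np.array([[uv]],float),K,np.array(s["dist_coeffs"],float)).ravel()
    R=cv2.Rodrigues(np.array(s["rvec"],float))[0];c=-R.T@np.array(s["tvec"],float).ravel();d=R.T@np.r_[n,1]
    return (c+d*(z-c[2])/d[2])[:2]
E
python3 - <<'E'
from h import *
s=manip.snapshot("wrist")
print("bore",px2w(s,(322,243),.171),"disc",px2w(s,(321,242),.157),"round foot",px2w(s,(432,264),.010),"sq corner",px2w(s,(318,119),.01))
E
```

```text
bore [0.49251642 0.09685467] disc [0.49294384 0.09115546] round foot [0.62226117 0.02203845] sq corner [0.47976622 0.1471274 ]
```

Readings off the unzoomed picture disagree by several mm. I'll overlay the predicted outlines on an enlarged wrist view and on the scene view.

```bash
cat >>h.py <<'E'
def circ(c,r,z): a=np.linspace(0,2*np.pi,73); return np.c_[c[0]+r*np.cos(a),c[1]+r*np.sin(a),0*a+z]
def overlay(n,curves,box,sc,name):
    s=manip.snapshot(n);f=200/np.tan(np.radians(s["fovy"]/2));K=np.array([[f,0,s["cx"]],[0,f,s["cy"]],[0,0,1]])
    x0,y0,x1,y1=box;im=cv2.resize(s["frame"][y0:y1,x0:x1,::-1],None,fx=sc,fy=sc,interpolation=cv2.INTER_CUBIC)
    for C,col in curves:
        q=cv2.projectPoints(np.array(C,float),np.array(s["rvec"],float),np.array(s["tvec"],float),K,np.array(s["dist_coeffs"],float))[0].reshape(-1,2)
        q=((q-[x0,y0]+.5)*sc-.5).round().astype(int);cv2.polylines(im,[q.reshape(-1,1,2)],False,col,1)
    cv2.imwrite(f"pics/{name}.png",im)
E
python3 - <<'E'
from h import *
p=manip.read_tool_pos()
g,y=(0,255,0),(0,255,255)
cur=[(circ(RD,.042,.01),g),([[*RD,.01],[*RD,.05]],g),([[*SQ,.01],[*SQ,.066]],g),(circ(p,.043,p[2]-.003),y),(circ(p,.013,p[2]+.011),y),(circ((.4631,.209),.027,.012),g)]
overlay("wrist",cur,(220,0,480,320),1.85,"ov1")
overlay("scene",cur,(280,130,440,250),4,"ov2")
E
```

```text
(no output)
```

View pics/ov1.png

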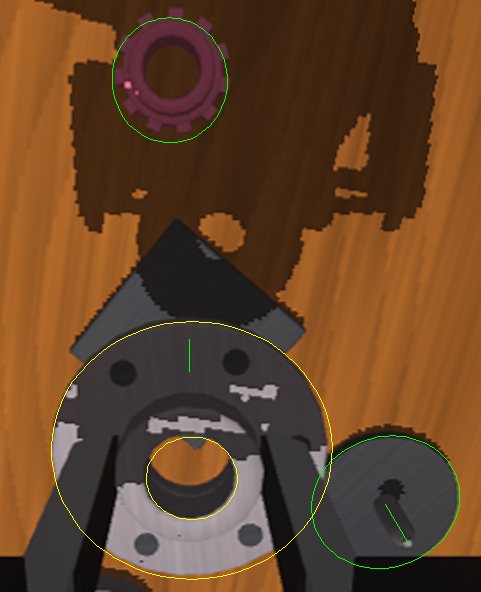

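View pics/ov2.png

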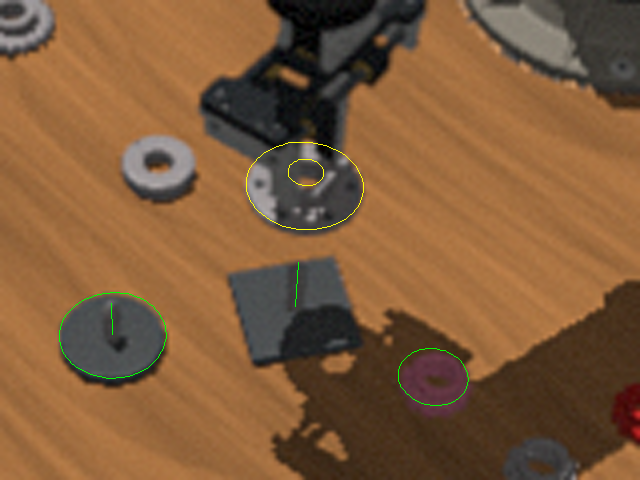

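The wrist overlay fits: the predicted round foot and post tip (407,545) land on the real ones, and the flange outline matches at the TCP. The scene overlay agrees within about 1 px. The stand estimates are good, so I'll place the flange.

```bash
python3 - <<'E'
from h import *
place("flange"); release("flange")
pick("large_gear"); carry("large_gear"); place("large_gear"); release("large_gear"); pic("wrist","w2");pic("scene","s2")
E
```

```text
seat hit True
seated at 0.0100 t 9.3 tcp [0.4941 0.0877 0.021 ] w 0.0431 gf 30.0 F [-0.1  0.7  6.1]
released t 11.1 tcp [0.4933 0.0877 0.16  ] w 0.0640 gf 0.0 F [0.3 0.8 0.1]
large_gear gripped t 14.8 tcp [ 0.4548 -0.3229  0.0132] w 0.0429 gf 30.0 F [ 0.6 -1.   1.5]
lifted t 15.7 tcp [ 0.4542 -0.3221  0.159 ] w 0.0425 gf 30.0 F [-0.3  0.4 -3.8]
over t 17.2 tcp [0.4943 0.0864 0.16  ] w 0.0429 gf 30.0 F [-0.1 -1.5 -2.5]
seat hit True
seated at 0.0320 t 19.2 tcp [0.4941 0.0877 0.045 ] w 0.0429 gf 30.0 F [0.  1.5 6.9]
released t 20.9 tcp [0.4935 0.0881 0.1601] w 0.0637 gf 0.0 F [-0.8  0.4  0.4]
```

Both seated at the exact heights. I'll place the remaining three.

```bash
python3 - <<'E'
from h import *
for k in("sleeve","small_gear","ring"):
    pick(k); carry(k); place(k); release(k)
manip.move_pose([.45,-.3,.25],rot((.45,-.3)))
from h import *
g,y=(0,255,0),(0,255,255)
overlay("top",[],(270,160,340,245),6,"f1"); overlay("scene",[],(270,150,430,270),4,"f2")
E
```

```text
sleeve gripped t 24.6 tcp [ 0.6475 -0.2294  0.0082] w 0.0382 gf 30.0 F [ 0.4 -0.4  2.8]
lifted t 25.5 tcp [ 0.6468 -0.2288  0.1588] w 0.0382 gf 30.0 F [ 0.4  0.2 -1.7]
over t 26.9 tcp [0.4947 0.0869 0.1601] w 0.0382 gf 30.0 F [ 0.1  0.4 -2.3]
seat hit True
seated at 0.0541 t 28.4 tcp [0.4941 0.0877 0.0621] w 0.0382 gf 30.0 F [-1.2  1.   9.7]
released t 30.0 tcp [0.4937 0.0881 0.1602] w 0.0581 gf 0.0 F [-0.3  0.8 -0.2]
small_gear gripped t 33.2 tcp [0.4621 0.3192 0.0152] w 0.0386 gf 30.0 F [0.7 0.1 2.7]
lifted t 34.0 tcp [0.4613 0.3189 0.159 ] w 0.0386 gf 30.0 F [ 0.1 -0.3 -1.4]
over t 35.3 tcp [0.6202 0.0137 0.1596] w 0.0389 gf 30.0 F [-0.5  0.1 -1.4]
seat hit True
seated at 0.0101 t 37.5 tcp [0.6204 0.0122 0.0251] w 0.0387 gf 30.0 F [-1.4  0.3  7. ]
released t 39.3 tcp [0.6198 0.0125 0.1601] w 0.0599 gf 0.0 F [-0.8 -0.5 -0.1]
ring gripped t 42.6 tcp [ 0.4747 -0.1     0.0031] w 0.0603 gf 29.8 F [0.1 0.8 3.3]
lifted t 43.6 tcp [ 0.4739 -0.0997  0.1592] w 0.0607 gf 29.8 F [-0.5 -0.5 -3.4]
over t 44.3 tcp [0.6199 0.0113 0.1589] w 0.0601 gf 29.8 F [-0.1 -0.5 -2.2]
seat hit True
seated at 0.0342 t 46.1 tcp [0.6204 0.0122 0.0372] w 0.0604 gf 29.8 F [-1.5  1.1  8.9]
released t 47.9 tcp [0.6198 0.0125 0.1602] w 0.0821 gf 0.0 F [ 0.3 -0.5 -0.8]
```

View pics/f1.png

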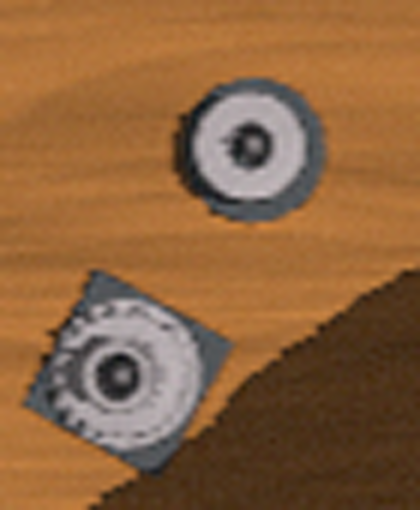

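View pics/f2.png

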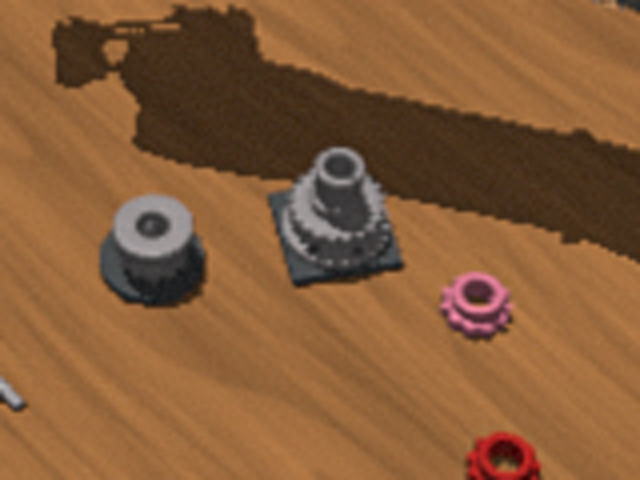

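Both stacks stand upright and centred. The sleeve bore is at (119,375) and the ring bore at (250,146) in the top crop, each with its post inside. I'll hand it in.

```bash
python3 -c "
from workcell import manip
manip.pause(.5);print(manip.finish_job())"
```

```text
the job is handed in; nothing more can be done
None
```

All five parts are on their posts in the required order, each seated within 0.3 mm of its target height by the arm's readings, and the job was handed in at about 50 s of the 128 s limit; no verdict came back.

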